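Keep the filling pan warm under its inner lid

TASK

Slide the saucepan by its handle across the hob from the single ring to the centre of the double ring, without lifting it. Then pick up the nested pair of lids together by the slender knob, lower the pair gently onto the saucepan so that it seats, let go, and take hold of the outer lid's neck to raise the outer lid alone, straight up and level until it is clear of the knob, leaving the inner lid seated and undisturbed and everything else on the table where it is. Finish while still holding the outer lid there above the pan: do not put it down or let go.

Things in the scene. Friction and masses are not known exactly. Their poses are not given: they have to be found in the camera images.
- pot: Open steel saucepan, 140 mm across, 90 high, wall 4 (mouth 132), about 0.65 kg, standing on the hob. Origin: centre of its underside, z up. One black handle along its own -x, pointing roughly at the robot: a level bar 22 mm wide, 16 thick, from 70 to 184 mm from the pan's axis, mid-height 62 mm above the origin; a bracket 34 mm wide reaches out to 79 mm from the axis.
- pot_handle (a point): Point in the middle of the saucepan's handle bar, 130 mm from the pan's axis; a good place to grip across the bar from above. Axes as the pan's.
- hob: Fixed flat black hob, 300 x 420 mm (x by y), 30 mm high. Origin: centre of its underside; its top is 30 mm above the table.
- ring_single: Cooking place on the hob marked by one pale circle 170 mm across, where the saucepan starts. Origin: the circle's centre, on the hob's top. It may be the left or the right place.
- ring_double: Keep-warm place on the hob marked by two concentric pale circles, 170 and 104 mm across. Origin: their centre, on the hob's top, about 200 mm beside the single ring.
- trivet: Fixed round wooden stand, 116 mm across, 20 mm high, on which the nested lids start. Origin: centre of its underside.
- inner_lid: Inner lid, loose, steel, 0.2 kg: disc 150 mm across, 6 thick; plug beneath 124 across, 10 deep, drops into the pan's mouth; slender upright knob 22 mm thick, its top 78 mm above the origin. Origin: centre of the disc's underside, which rests on the pan's rim (90 mm above the pan's origin), z up. Starts with the plug on the trivet and the outer lid lying on it: lifting its knob carries both.
- knob_top (a point): Centre of the top of the inner lid's knob, 78 mm above the inner lid's origin.
- outer_lid: Outer lid, loose, steel, 0.22 kg: flat cover 167 mm across, 4 thick, skirt 7 mm down (inside 159 across), open round neck 54 mm outside, 42 inside, from 4 to 34 mm above the origin. The inner lid's knob stands freely through the neck, 38 mm beyond it. Origin: centre of the cover's underside, z up, resting on the inner disc 6 mm above its origin. Lifted by the neck it comes off alone.
- neck (a point): Point on the outer lid's axis, 26 mm above its origin, 8 mm below the neck's top: the height to grip the neck.
- glass: Bystander: drinking glass, 52 mm across, 75 high. Origin: centre of its underside.
- dip_bowl: Bystander: small steel bowl, 68 mm across, 40 high. Origin: centre of its underside.
- jar: Bystander: amber glass jar, 64 mm across, 100 high. Origin: centre of its underside.
- can: Bystander: can with a paper band, 66 mm across, 110 high. Origin: centre of its underside.
- spatula: Bystander: spatula lying flat, 240 mm long. Origin: on its underside, handle along its own -x, blade along +x.
- mug: Bystander: white mug, 72 mm across, 85 high. Origin: centre of its underside.

How it is judged:
By the outcome, as a careful person would: the job done as asked, in the order asked, and still so for the second after the job is handed in, while the arm keeps its last pose, push and grip.
It also fails if it takes over 72 s, if anything falls off the work surface, if the arm or the gripper's body presses on something with over 40 N, if the wrist force passes 120 N, or if a joint passes its speed limit or range.

ROBOT

A 7-joint arm with a two-finger parallel gripper is mounted at the origin on the work surface. World frame = base frame: x ahead of the robot, y to its left, z up, the work surface at z = 0. Lengths are in mm, angles in rad, forces in N, time in s.
With the tool pointing down it reaches from about 425 to 875 mm from the base axis. Payload 8.4 kg.
Tool frame: the origin (TCP) lies where the fingers leave the gripper's body, on its centre line; the fingertips stand 70 mm ahead of it and the grasp point (between the pads) lies 51 mm ahead of it; z points along the fingers, y is the line along which they close (so a half turn about z gives the same grasp; the last joint's range is limited). The gripper opens to 87 mm and grips with 3 to 60 N. Pads are 19 mm wide; open, the fingers measure 117 mm over their backs; the gripper's body (75 mm by 190 mm) begins 51 mm behind the grasp point.
Start: joints at [-1.295, 0.333, 0.04, 1.465, -0.013, 1.343, -0.059], TCP at [237.957, 604.85, 292.246] pointing down, gripper open.
Joint ranges: [-2.58, 2.58], [-0.38, 2.09], [-1.3, 1.39], [0.25, 2.4], [-1.5, 4.64], [0.08, 2.09], [-2.65, 2.65]. Speed limits (rad/s): [2.22, 2.22, 2.79, 2.79, 3.14, 3.14, 3.14].

INTERFACE

Orientations are given as a unit quaternion [x, y, z, w].
In Python, from cell import * gives the robot as it stands.
- The arm moves only by the tool servo_tool, never from a script. Its argument "series" is one flat list of numbers, 7 for each row, row after row: the shift along the world's x, y, z in cm, then the turn, a rotation vector about the world's x, y, z in degrees, then the opening, from 0 (shut) to 1 (fully open). In form: [tx, ty, tz, ax, ay, az, fingers, tx, ty, tz, ax, ay, az, fingers, ...]. A call has 1 to 8 rows; each row shifts and turns the commanded pose from where the row before left it; what a row does not reach is not made up. A row lasts 1/8 s, in which the tool goes at most 62.5 mm and 10.7 degrees, less where a joint would pass 70% of its speed; a pose out of reach is approached as far as the arm can. A call with a gripper value outside its range is refused whole. The fingers move at their own pace and stop on an object; "force" is the grip in N (left out, the last holds). Time passes only in rows, so rows that do not move let the fingers close. It gives the time, the measured TCP pose, the force, the opening and the grip force at its end, in the units of the state.
- read_state(): the state, without advancing time (a new reading comes with each control period).
- read_camera(name): name is "scene" or "top" or "wrist"; returns a dict with "image" (480x640x3 uint8, red, green, blue), "fx", "fy", "cx", "cy" (pixels), "position" and "attitude" of the camera in the world; the wrist camera has in their place "T_tool_cam" (4x4, takes a point from camera to tool coordinates, whose origin is the TCP and whose axes are the flange's). Camera axes: x right, y down, z forward; pixel columns grow to the right and rows downward; lengths in mm; the calibration is good to about 2 mm. A picture is of the moment at which its call begins: read the wrist's pose just before it. There is no depth.
- job_done(): hands the job in; it is judged then, once.
The state is a dict: "time_s": time; "joint_pos": joint angles; "joint_vel": joint speeds; "joint_efforts": joint torques, N m; "tcp_pos": TCP position; "ee_rot": TCP orientation; "ft_force": force on the tool from outside, world axes, zero at the start; "moment": the same for the moment, N m; "opening": finger opening in mm; "grip_force": force on a finger pad.
Only numpy, scipy, OpenCV 4.12 (cv2) and the standard library are available. Lean on these libraries where they do the work, as an engineer would, in place of code of your own. Each camera call takes 0.05 s, during which the arm holds its last target. There are 200 camera calls.

## Working session

There is one attempt and no reset: what is moved stays moved. The work goes in short steps, Python scripts to look and compute and a tool call to move; the robot and the scene stay as the last step left them, time stands still between calls to the robot, and variables do not carry over. Pictures are saved under pics/ and viewed, at most 10 in all, crops included, and the job is handed in when it is done.

Besides the shell and the picture viewer there is one more tool, called after "Request:" as name(argument=value, ...), one argument or row to a line, values as JSON. servo_tool: Moves the arm, as the interface text tells. Its arguments: {"type":"object","properties":{"series":{"type":"array"},"force":{"type":"number"}},"required":["series"]}

```bash
mkdir -p pics; ls; python3 - <<'E'
from cell import *
import cv2
for n in ["scene","top"]:
    c=read_camera(n); cv2.imwrite(f"pics/{n}0.png",c["image"][:,:,::-1]); print(n,{k:v for k,v in c.items() if k!="image"})
s=read_state();print(s)
E
```

```text
pics
scene {'fx': 447.17094583416207, 'fy': 447.17094583416207, 'cx': 320.0818410096489, 'cy': 240.1812150936548, 'position': array([1218.87542552, -540.42845897,  617.39407312]), 'attitude': array([ 0.76881423,  0.40537883, -0.21946096, -0.44320377])}
top {'fx': 519.0163829290277, 'fy': 519.0163829290277, 'cx': 325.79161942814846, 'cy': 246.18338977815182, 'position': array([ 376.94661186,  -53.59217831, 1179.4836897 ]), 'attitude': array([ 0.7067004 , -0.70358016,  0.05667497, -0.0483472 ])}
{'time_s': 0.1, 'joint_pos': array([-1.29519753,  0.33383684,  0.03985026,  1.46614766, -0.01338865,
        1.34331135, -0.05852721]), 'joint_vel': array([-9.58587462e-06, -4.17095342e-03,  6.54476177e-04, -1.92912540e-03,
       -8.44987797e-04,  7.07860569e-04,  4.70314071e-04]), 'joint_efforts': array([ 3.65026033e-03, -6.57806897e+01,  1.33965790e+00, -4.04712832e+01,
       -5.98110189e-02,  4.08144691e-02,  1.25489137e-04]), 'tcp_pos': array([237.84809233, 604.58356298, 291.46724674]), 'ee_rot': array([ 1.86313254e-01,  9.82490130e-01, -7.13790611e-04, -8.47780972e-05]), 'ft_force': array([-0.03510329, -1.13390538, -0.85983948]), 'moment': array([-0.0052308 , -0.0079614 , -0.05217102]), 'grip_force': 0.0, 'opening': 87.17637053414856}
```

View pics/scene0.png

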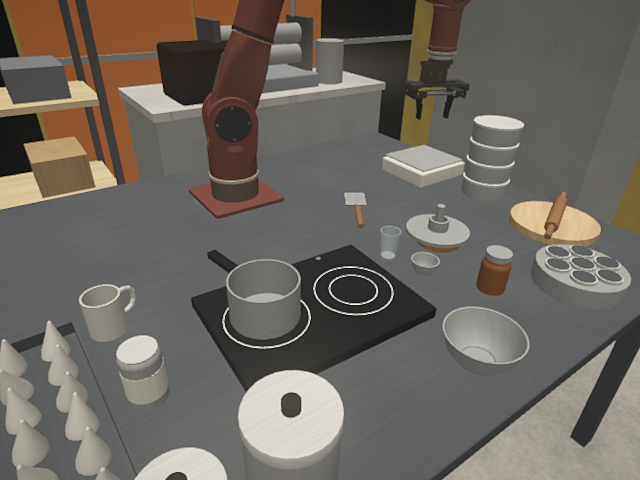

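View pics/top0.png

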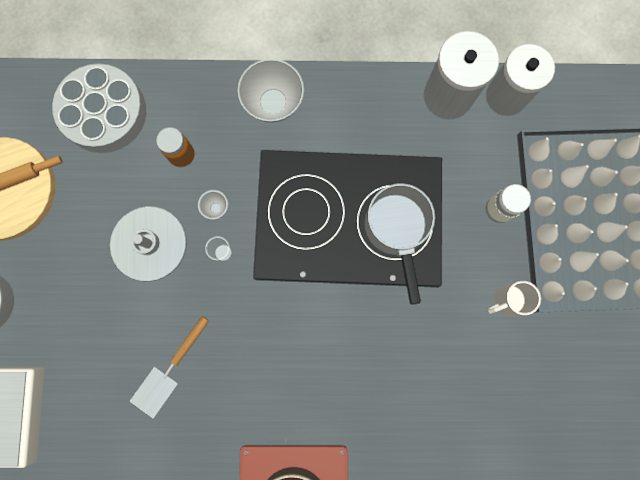

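The scene view shows the pan at about (264,300) and the lids at (438,225). The top view shows the pan mouth at about (401,219), the handle running from (405,252) to (414,301), the double ring centred at (306,212) and the lids at (147,243). Next I'll refine these with enlarged crops from both views.

```bash
cat > h.py <<'E'
import numpy as np, cv2
from scipy.spatial.transform import Rotation as R
def ray(c,u,v):
    d=np.array([(u-c["cx"])/c["fx"],(v-c["cy"])/c["fy"],1.]); 
    if "T" in c: return c["T"][:3,3], c["T"][:3,:3]@d
    return np.array(c["position"]), R.from_quat(c["attitude"]).apply(d)
def onz(c,u,v,z):
    p,d=ray(c,u,v); return p+d*(z-p[2])/d[2]
def tri(*obs):
    A=np.zeros((3,3));b=np.zeros(3);L=[]
    for c,u,v in obs:
        p,d=ray(c,u,v);d=d/np.linalg.norm(d);P=np.eye(3)-np.outer(d,d);A+=P;b+=P@p;L.append((p,d))
    x=np.linalg.solve(A,b); return x,[np.linalg.norm(np.cross(x-p,d)) for p,d in L]
def proj(c,X):
    if "T" in c: q=c["T"][:3,:3].T@(np.array(X)-c["T"][:3,3])
    else: q=R.from_quat(c["attitude"]).inv().apply(np.array(X)-c["position"])
    return c["fx"]*q[0]/q[2]+c["cx"],c["fy"]*q[1]/q[2]+c["cy"]
E
python3 - <<'E'
from cell import *
from h import *
import pickle
C={n:read_camera(n) for n in("scene","top")}; pickle.dump(C,open("c0.pkl","wb"))
def crop(n,x,y,w,h,k): return cv2.resize(C[n]["image"][y:y+h,x:x+w,::-1],None,fx=k,fy=k,interpolation=cv2.INTER_CUBIC)
a=np.hstack([crop("top",105,200,90,90,4),crop("top",350,170,100,140,4)[:360]])
im=np.zeros((600,800,3),np.uint8)
im[:300,:400]=crop("top",100,205,100,75,4); im[:300,400:]=crop("top",360,235,100,75,4)
im[300:,:400]=crop("scene",395,190,100,75,4); im[300:,400:]=crop("scene",190,230,100,75,4)
cv2.imwrite("pics/crops.png",im)
# ring ellipses, top view
g=cv2.cvtColor(C["top"]["image"],cv2.COLOR_RGB2GRAY)
m=((g>110)*255).astype(np.uint8); m[:,:262]=0;m[:,440:]=0;m[:158]=0;m[278:]=0
cs,_=cv2.findContours(m,cv2.RETR_LIST,cv2.CHAIN_APPROX_NONE)
for c in cs:
    if len(c)>60:
        e=cv2.fitEllipse(c);print(np.round(e[0],1),np.round(e[1],1),len(c),onz(C["top"],*e[0],30).round(1))
E
```

```text
[305.8 211.2] [43.7 44.3] 125 [628.9 -21.4  30. ]
[305.7 211.2] [46.3 47.4] 133 [629.  -21.2  30. ]
[398.9 218.7] [60.5 64. ] 173 [ 612.8 -231.9   30. ]
[396.9 220. ] [73.1 76.8] 394 [ 609.8 -227.5   30. ]
[305.8 211.4] [72.  73.5] 205 [628.5 -21.3  30. ]
[305.8 211.5] [74.9 76.5] 215 [628.3 -21.4  30. ]
```

View pics/crops.png

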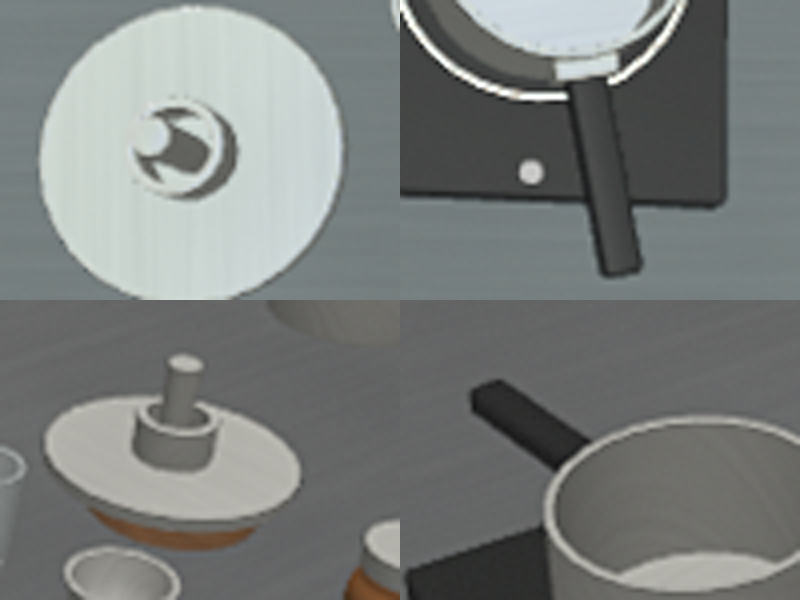

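```bash
python3 - <<'E'
from h import *
import pickle
C=pickle.load(open("c0.pkl","rb"));T,S=C["top"],C["scene"]
def p(n,*a): x,e=tri(*a); print(n,x.round(1),np.round(e,1))
p("knob",(T,138,238.5),(S,441.5,206)); p("neckTop",(T,145,241.75),(S,439.5,219))
p("hEnd",(T,415.3,303),(S,211.3,251.3))
p("panrim",(T,401,219),(S,264,280))
for u,v in((407.25,256.25),(415.3,303)): print("h axis z100",onz(T,u,v,100).round(1))
print("disc",onz(T,148,243.75,40).round(1))
for n,uv,z in(("glass",(218,248),30),("bowl",(212.5,205),40),("jar",(170,139),100),("spatulahandle end",(206,319),10),("can",(516,198),110),("mug",(523,298),85)): print(n,onz(T,*uv,z).round(0))
# ellipse fit of the pan rim from the top image, saturation/brightness edges drawn
g=cv2.cvtColor(T["image"],cv2.COLOR_RGB2GRAY)
for cx,cy in((610,-225),(610,-227)): print(proj(T,(cx,cy,120)),proj(S,(cx,cy,120)))
E
```

```text
knob [552.3 326.4 107. ] [0.9 0.9]
neckTop [552.5 325.5  68.8] [2.2 2.2]
hEnd [ 420.6 -252.6   97.8] [0.1 0.1]
panrim [ 595.7 -221.6  114.9] [1.8 1.8]
h axis z100 [ 518.2 -237.3  100. ]
h axis z100 [ 420.5 -252.1  100. ]
disc [551.  326.6  40. ]
glass [544. 174.  30.]
bowl [640. 187.  40.]
jar [771. 272. 100.]
spatulahandle end [387. 199.  10.]
can [ 643. -469.  110.]
mug [ 433. -483.   85.]
(np.float64(402.109776673896), np.float64(211.3895102848649)) (np.float64(265.05442566258336), np.float64(282.1372593873981))
(np.float64(403.06548714723755), np.float64(211.39529330292874)) (np.float64(264.11338231466345), np.float64(282.48564840065876))
```

The crops give these features:

| Feature | Top view (px) | Scene view (px) |
|---|---|---|
| Knob top | (138,238.5) | (441.5,206) |
| Handle end | (415,303) | (211,251) |

Triangulation puts the knob at (552,326,107). The handle runs through (420,-252) at a bearing of 8.6°, and its top is at about z 98. The double ring is at (628.5,-21). I'll start moving toward the handle, passing over the lids.

Request:
servo_tool(
  series=[3.9,-3.5,0,0,0,-9.4,1,3.9,-3.5,0,0,0,-9.4,1,3.9,-3.5,0,0,0,-9.4,1,3.9,-3.5,0,0,0,-9.4,1,3.9,-3.5,0,0,0,-9.4,1,3.9,-3.5,0,0,0,-9.4,1,3.9,-3.5,0,0,0,-9.4,1,3.9,-3.5,0,0,0,-9.4,1],
  force=50,
)

```text
time_s: 1.2
tcp_pos: [550.9, 323.7, 292.2]
ee_rot: [0.749, 0.663, 0.0, -0.0]
ft_force: [1.2, 0.9, 0.5]
opening: 86.8
grip_force: 0.0
```

```bash
cat >> h.py <<'E'
def wrist():
    from cell import read_camera, read_state
    s=read_state(); c=read_camera("wrist")
    M=np.eye(4);M[:3,:3]=R.from_quat(s["ee_rot"]).as_matrix();M[:3,3]=s["tcp_pos"]
    c["T"]=M@np.array(c["T_tool_cam"]); return c
E
python3 - <<'E'
from h import *
import pickle
c=wrist(); cv2.imwrite("pics/w1.png",c["image"][:,:,::-1]); pickle.dump(c,open("w1.pkl","wb"))
print(proj(c,(552.3,326.4,108)))
E
```

```text
(np.float64(318.709247387673), np.float64(232.67104317079932))
```

Request:
servo_tool(
  series=[-0.6,-6.1,0,0,0,-9.3,1,-0.6,-6.1,0,0,0,-9.3,1,-0.6,-6.1,0,0,0,-9.3,1,-0.6,-6.1,0,0,0,-9.3,1,-0.6,-6.1,0,0,0,-9.3,1,-0.6,-6.1,0,0,0,-9.3,1,-0.6,-6.1,0,0,0,-9.3,1,-0.6,-6.1,0,0,0,-9.3,1],
)

```text
time_s: 2.25
tcp_pos: [501.4, -164.8, 292.4]
ee_rot: [0.997, 0.076, 0.0, -0.0]
ft_force: [0.4, -0.1, -0.2]
opening: 87.0
grip_force: 0.0
```

View pics/w1.png

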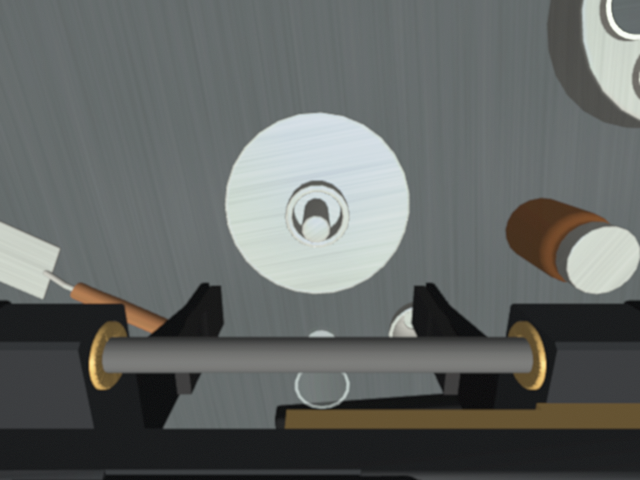

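The wrist view shows the knob top at about (317,229), against a predicted (318.7,232.7), so the lid position holds to about 2 mm. Next I'll move onto the handle and descend.

Request:
servo_tool(
  series=[-1.35,-3.95,0,0,0,0,1,-1.35,-3.95,0,0,0,0,1,0,0,-3,0,0,0,1,0,0,-3,0,0,0,1,0,0,-3,0,0,0,1,0,0,-2,0,0,0,1,0,0,-2,0,0,0,1,0,0,-1.9,0,0,0,1],
)

```text
time_s: 3.25
tcp_pos: [475.0, -241.9, 142.4]
ee_rot: [0.997, 0.078, -0.0, -0.0]
ft_force: [-0.2, -0.1, -0.1]
opening: 86.8
grip_force: 0.0
```

```bash
python3 - <<'E'
from h import *
import pickle
c=wrist(); cv2.imwrite("pics/w2.png",c["image"][:,:,::-1]); pickle.dump(c,open("w2.pkl","wb"))
C=pickle.load(open("c0.pkl","rb"));w=pickle.load(open("w1.pkl","rb"))
print(tri((C["top"],138,238.5),(C["scene"],441.5,206),(w,317,229)))
print(proj(c,(602,-225,120)),proj(c,(474,-244,100)))
E
```

```text
(array([551.73410212, 327.74173774, 105.84075771]), [np.float64(1.6064296847173245), np.float64(0.9471965602839915), np.float64(1.059733375527592)])
(np.float64(334.6519692039789), np.float64(-80.54895734414117)) (np.float64(324.9952287329144), np.float64(340.2356665067164))
```

View pics/w2.png

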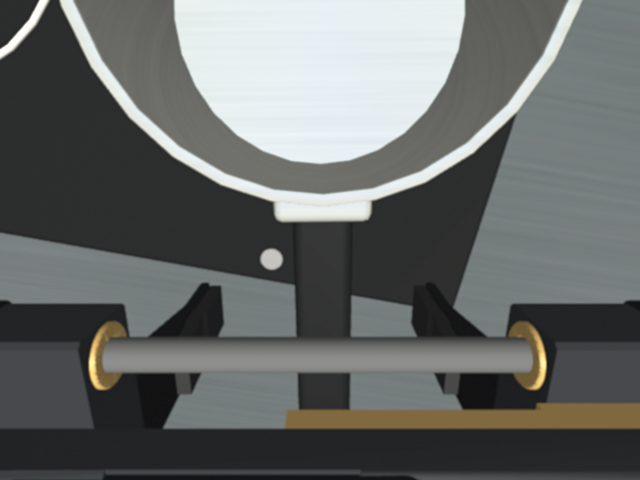

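The handle sits centred between the fingers (columns 297–350) and is aligned. The rim's near outer edge is at about (322,206). I'll close on it and measure the pan axis from this view.

Request:
servo_tool(
  series=[0,0,0,0,0,0,0,0,0,0,0,0,0,0,0,0,0,0,0,0,0,0,0,0,0,0,0,0],
  force=60,
)

```text
time_s: 3.8
tcp_pos: [475.2, -242.2, 143.7]
ee_rot: [0.997, 0.078, 0.0, -0.0]
ft_force: [-0.1, 0.4, 0.3]
opening: 55.2
grip_force: 0.0
```

```bash
python3 - <<'E'
from h import *
from cell import read_state
import pickle
c=pickle.load(open("w2.pkl","rb"))
print(onz(c,322,206,120),onz(c,322,225,100), onz(c,324,405,100))
s=read_state();print({k:s[k] for k in("tcp_pos","ft_force","opening","grip_force","joint_pos")}, R.from_quat(s["ee_rot"]).as_matrix()[:,1])
# rim circle fit at z=120 from outer rim edge points
P=np.array([onz(c,u,v,120)[:2] for u,v in((62,4),(100,73),(175,156),(270,202),(322,206),(425,183),(517,113),(582,4))])
from scipy.optimize import least_squares
for r in (70,): print(least_squares(lambda q:np.hypot(*(P-q).T)-r,[602,-225]).x)
E
```

```text
[ 530.89720139 -233.369593    120.        ] [ 519.88262212 -235.38449632  100.        ] [ 443.8308544  -248.53539309  100.        ]
{'tcp_pos': array([ 475.19407629, -242.17250606,  143.66061117]), 'ft_force': array([-0.11658673,  0.42066613,  0.25666412]), 'opening': 55.203745724193965, 'grip_force': 0.0, 'joint_pos': array([-0.35825886,  0.30966683,  0.87081543,  1.95346228, -0.2807639 ,
        1.00243118, -0.77268818])} [ 1.55192401e-01 -9.87884263e-01  4.12857364e-05]
[ 600.24872585 -222.47108444]
```

Request:
servo_tool(
  series=[0,0,0,0,0,0,0,0,0,0,0,0,0,0,0,0,0,0,0,0,0,0,0,0,0,0,0,0,0,0,0,0,0,0,0,0,0,0,0,0,0,0],
)

```text
time_s: 4.55
tcp_pos: [474.9, -242.3, 143.3]
ee_rot: [0.997, 0.078, 0.0, 0.0]
ft_force: [-0.1, -1.9, -1.1]
opening: 21.1
grip_force: 60.0
```

Request:
servo_tool(
  series=[0.07,0.5,0,0,0,0,0,0.11,0.8,0,0,0,0,0,0.14,1,0,0,0,0,0,0.14,1,0,0,0,0,0,0.14,1,0,0,0,0,0,0.14,1,0,0,0,0,0,0.14,1,0,0,0,0,0,0.14,1,0,0,0,0,0],
)

```text
time_s: 5.55
tcp_pos: [485.2, -168.5, 143.2]
ee_rot: [0.997, 0.078, -0.0, -0.0]
ft_force: [0.3, -3.2, -1.3]
opening: 21.7
grip_force: 60.2
```

Request:
servo_tool(
  series=[0.14,1,0,0,0,0,0,0.14,1,0,0,0,0,0,0.14,1,0,0,0,0,0,0.14,1,0,0,0,0,0,0.14,1,0,0,0,0,0,0.14,1,0,0,0,0,0,0.14,1,0,0,0,0,0,0.14,1,0,0,0,0,0],
)

```text
time_s: 6.55
tcp_pos: [496.4, -88.5, 143.2]
ee_rot: [0.997, 0.078, -0.0, -0.0]
ft_force: [-0.3, -3.4, 0.4]
opening: 21.2
grip_force: 60.2
```

Request:
servo_tool(
  series=[0.14,1,0,0,0,0,0,0.14,1,0,0,0,0,0,0.14,1,0,0,0,0,0,0.14,1,0,0,0,0,0,0.1,0.7,0,0,0,0,0,0,0,0,0,0,0,0,0,0,0,0,0,0,0,0,0,0,0,0,0,0],
)

```text
time_s: 7.55
tcp_pos: [503.1, -41.8, 143.3]
ee_rot: [0.997, 0.078, 0.0, -0.0]
ft_force: [2.1, 1.4, -2.4]
opening: 21.5
grip_force: 60.0
```

```bash
python3 - <<'E'
from h import *
import pickle
from cell import *
c=wrist(); t=read_camera("top"); s=read_camera("scene"); pickle.dump((c,t,s),open("c3.pkl","wb"))
im=np.zeros((600,800,3),np.uint8)
k=4
im[:,:]=cv2.resize(t["image"][130:280,210:410,::-1],None,fx=k,fy=k,interpolation=cv2.INTER_CUBIC)
im2=cv2.resize(s["image"][235:335,280:410,::-1],None,fx=3,fy=3,interpolation=cv2.INTER_CUBIC)
im[:,:]=im; im3=im.copy(); im3[300:,410:]=im2[:,:]
im3[300:,:410]=cv2.resize(c["image"][:,:,::-1],(410,300)); im3[:300]=im[100:400]
cv2.imwrite("pics/s3.png",im3)
x=read_state(); print(R.from_quat(x["ee_rot"]).as_matrix()[:,1],x["tcp_pos"],x["opening"],x["grip_force"],x["ft_force"])
E
```

```text
[ 1.55496120e-01 -9.87836474e-01 -2.39642475e-04] [503.04158549 -41.96193802 143.23982494] 21.309532863161575 60.00501545146108 [ 1.89545806  0.39864118 -3.146402  ]
```

View pics/s3.png

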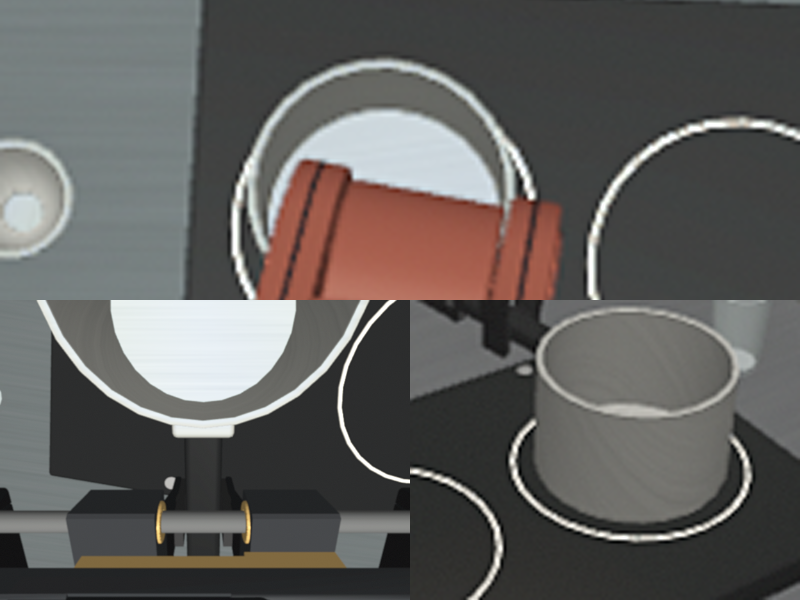

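After the slide, the pan stands inside the double ring. In the scene crop the gaps to the ring are about 25 px left and 23 px right. I'll measure it numerically, using the rim in the wrist view and the base edge in the scene view.

```bash
python3 - <<'E'
from h import *
import pickle
from scipy.optimize import least_squares
c,t,s=pickle.load(open("c3.pkl","rb")); c0=pickle.load(open("w2.pkl","rb"))
def rim(c):
    g=cv2.cvtColor(c["image"],cv2.COLOR_RGB2GRAY)
    P=[]
    for u in list(range(90,260,6))+list(range(390,530,6)):
        v=np.where(g[:215,u]>190)[0]
        if len(v): P.append(onz(c,u,v.max()+.5,120)[:2])
    P=np.array(P); r=least_squares(lambda q:np.hypot(*(P-q[:2]).T)-70,[600,-100],loss="soft_l1"); return r.x,np.abs(r.fun).mean(),len(P)
print("before",rim(c0),"now",rim(c))
# ring centre from scene: bright ellipse
g=cv2.cvtColor(s["image"],cv2.COLOR_RGB2GRAY)
for X in((628.5,-21.3),):
  # predicted ring in the scene vs crop measurements left/right/bottom extents
  a=np.linspace(0,2*np.pi,360)
  q=np.array([proj(s,(X[0]+85*np.cos(k),X[1]+85*np.sin(k),30)) for k in a]); print("ring pred u",q[:,0].min(),q[:,0].max(),"vmax",q[:,1].max())
  q=np.array([proj(s,(X[0]+70*np.cos(k),X[1]+70*np.sin(k),30)) for k in a]); print("base pred u",q[:,0].min(),q[:,0].max(),"vmax",q[:,1].max())
  q=np.array([proj(s,(X[0]+70*np.cos(k),X[1]+70*np.sin(k),120)) for k in a]); print("rim pred u",q[:,0].min(),q[:,0].max(),"v",q[:,1].min(),q[:,1].max())
print("meas ring u",280+(511-410)/3,280+(751-410)/3,"v",235+241/3,"base vmax",235+222/3,"rim u",280+126/3,280+330/3,"v",235+7/3,235+116/3)
E
```

```text
before (array([ 487.12808583, -236.86951503]), np.float64(12.63931955041188), 53) now (array([628.90993588, -20.73307908]), np.float64(0.5379936856245543), 53)
ring pred u 314.22076125066087 392.66124278500115 vmax 315.00240638189285
base pred u 321.1230480112206 385.66126432031587 vmax 310.1888044998715
rim pred u 322.12540164020555 389.89722754837305 v 237.446923225084 273.9968959839343
meas ring u 313.6666666666667 393.6666666666667 v 315.3333333333333 base vmax 309.0 rim u 322.0 390.0 v 237.33333333333334 273.6666666666667
```

The pan is at (628.9,-20.7), under 1 mm from the ring centre. Next I'll release the handle, rise and move over the lids.

Request:
servo_tool(
  series=[0,0,0,0,0,0,1,0,0,0,0,0,0,1,0,0,0,0,0,0,1,0,0,0,0,0,0,1,0,0,2,0,0,0,1,0,0,4,0,0,0,1,0,0,4,0,0,0,1,0,0,5,0,0,0,1],
)

```text
time_s: 8.7
tcp_pos: [502.4, -42.2, 294.2]
ee_rot: [0.997, 0.078, -0.001, 0.0]
ft_force: [0.5, -0.1, 0.1]
opening: 85.6
grip_force: 0.0
```

Request:
servo_tool(
  series=[0.6,4.6,0,0,0,0,1,0.6,4.6,0,0,0,0,1,0.6,4.6,0,0,0,0,1,0.6,4.6,0,0,0,0,1,0.6,4.6,0,0,0,0,1,0.6,4.6,0,0,0,0,1,0.6,4.6,0,0,0,0,1,0.6,4.6,0,0,0,0,1],
)

```text
time_s: 9.7
tcp_pos: [551.0, 327.3, 293.1]
ee_rot: [0.997, 0.078, -0.0, -0.0]
ft_force: [0.2, -0.2, -0.1]
opening: 87.1
grip_force: 0.0
```

```bash
python3 - <<'E'
from h import *
from cell import *
import pickle
t=read_camera("top"); c=wrist(); pickle.dump((c,t),open("c4.pkl","wb"))
cv2.imwrite("pics/w4.png",c["image"][:,:,::-1])
x=read_state(); print(x["tcp_pos"],x["opening"],x["ft_force"])
print(proj(c,(552,327.5,108)))
# pan rim and pan floor in top view
E
```

```text
[549.32508749 332.2888534  291.84464873] 87.10989171771459 [-1.29996693 -0.63446778 -1.26075957]
(np.float64(329.86623722204195), np.float64(233.2000789729561))
```

View pics/w4.png

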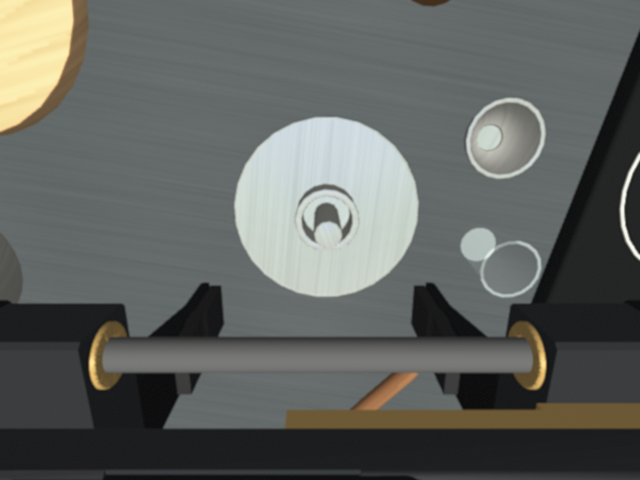

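The wrist view shows the knob top at (328,234), close to the predicted (329.9,233.2). I'll combine all four views.

```bash
python3 - <<'E'
from h import *
import pickle
from cell import *
C=pickle.load(open("c0.pkl","rb"));w=pickle.load(open("w1.pkl","rb"));c,t=pickle.load(open("c4.pkl","rb"))
print(tri((C["top"],138,238.5),(C["scene"],441.5,206),(w,317,229),(c,328,234)))
print(onz(w,317,229,107),onz(c,328,234,107),onz(w,317,203,32),onz(c,327,206.5,32))
for i in range(2): print(read_state()["tcp_pos"])
E
```

```text
(array([551.40458302, 328.03414503, 105.87524696]), [np.float64(1.9636353344360409), np.float64(0.8271438397028372), np.float64(0.7028855440444042), np.float64(0.9901704927812001)])
[551.35443322 329.06399088 107.        ] [550.88651505 328.67854081 107.        ] [551.76348096 333.12458853  32.        ] [555.46898278 328.58029018  32.        ]
[549.32508749 332.2888534  291.84464873]
[549.32508749 332.2888534  291.84464873]
```

Request:
servo_tool(
  series=[0,0,-2,0,0,0,1,0,0,0,0,0,0,1,0,0,0,0,0,0,1],
)

```text
time_s: 10.18
tcp_pos: [551.1, 324.6, 273.3]
ee_rot: [0.997, 0.077, -0.0, 0.0]
ft_force: [1.2, -1.2, -0.3]
opening: 87.2
grip_force: 0.0
```

Request:
servo_tool(
  series=[0,0.15,-3,0,0,0,1,0,0,-3,0,0,0,1,0,0,-2.5,0,0,0,1,0,0,-2,0,0,0,1,0,0,-1.5,0,0,0,1,0,0,-0.7,0,0,0,1,0,0,0,0,0,0,1,0,0,0,0,0,0,0],
)

```text
time_s: 11.18
tcp_pos: [551.4, 327.5, 147.1]
ee_rot: [0.997, 0.078, 0.001, -0.0]
ft_force: [-0.1, 0.2, -0.7]
opening: 82.4
grip_force: 0.0
```

Request:
servo_tool(
  series=[0,0,0,0,0,0,0,0,0,0,0,0,0,0,0,0,0,0,0,0,0,0,0,0,0,0,0,0,0,0,0,0,0,0,0,0,0,0,0,0,0,0,0,0,0,0,0,0,0,0,0,0,0,0,0,0],
  force=45,
)

```text
time_s: 12.18
tcp_pos: [551.0, 327.4, 146.2]
ee_rot: [0.997, 0.078, 0.0, -0.0]
ft_force: [0.6, 1.7, -1.0]
opening: 20.7
grip_force: 45.0
```

Request:
servo_tool(
  series=[0,0,0,0,0,0,0,0,0,0,0,0,0,0],
  force=45,
)

```text
time_s: 12.42
tcp_pos: [550.9, 327.4, 146.2]
ee_rot: [0.997, 0.078, 0.0, -0.0]
ft_force: [0.0, 1.2, -0.5]
opening: 20.6
grip_force: 45.0
```

Request:
servo_tool(
  series=[0,0,0.5,0,0,0,0,0,0,1,0,0,0,0,0,0,2,0,0,0,0,0,0,2.5,0,0,0,0,0,0,3,0,0,0,0,0,0,3,0,0,0,0,0,0,2,0,0,0,0,0,0,1,0,0,0,0],
)

```text
time_s: 13.42
tcp_pos: [551.2, 327.4, 297.9]
ee_rot: [0.997, 0.078, 0.001, -0.001]
ft_force: [1.0, -0.1, -5.1]
opening: 20.6
grip_force: 45.0
```

Request:
servo_tool(
  series=[0.1,-1,0,0,0,0,0,0.2,-2,0,0,0,0,0,0.6,-3,0,0,0,0,0,0.7,-3,0,0,0,0,0,0.7,-3,0,0,0,0,0,0.7,-3,0,0,0,0,0,0.7,-3,0,0,0,0,0,0.7,-3,0,0,0,0,0],
)

```text
time_s: 14.42
tcp_pos: [594.5, 114.3, 295.3]
ee_rot: [0.997, 0.077, -0.001, 0.0]
ft_force: [0.3, 0.6, -4.1]
opening: 21.0
grip_force: 45.0
```

Request:
servo_tool(
  series=[0.7,-3,0,0,0,0,0,0.7,-3,0,0,0,0,0,0.7,-3,0,0,0,0,0,0.6,-2,0,0,0,0,0,0.4,-1.5,0,0,0,0,0,0.1,-0.8,0,0,0,0,0,0,0,0,0,0,0,0,0,0,0,0,0,0,0],
)

```text
time_s: 15.42
tcp_pos: [626.9, -14.6, 296.1]
ee_rot: [0.997, 0.078, -0.0, -0.0]
ft_force: [0.0, -0.4, -4.4]
opening: 21.1
grip_force: 45.0
```

Request:
servo_tool(
  series=[0,0,0,0,0,0,0,0,0,0,0,0,0,0,0,0,0,0,0,0,0],
)

```text
time_s: 15.8
tcp_pos: [627.0, -15.4, 296.3]
ee_rot: [0.997, 0.078, 0.0, -0.0]
ft_force: [0.1, -0.1, -4.2]
opening: 20.6
grip_force: 45.0
```

```bash
python3 - <<'E'
from h import *
from cell import *
import pickle
t=read_camera("top"); c=wrist(); s=read_camera("scene"); pickle.dump((c,t,s),open("c5.pkl","wb"))
im=np.hstack([cv2.resize(c["image"],(400,300)),cv2.resize(t["image"][150:300,210:410],(400,300))])
im=np.vstack([im,cv2.resize(s["image"][130:330,250:517],(800,600),interpolation=cv2.INTER_CUBIC)[:300]*0+cv2.resize(s["image"][190:310,220:540],(800,300),interpolation=cv2.INTER_CUBIC)])
cv2.imwrite("pics/s5.png",im[:,:,::-1])
x=read_state(); print(x["tcp_pos"],x["opening"],x["grip_force"],x["ft_force"],R.from_quat(x["ee_rot"]).as_matrix()[:,2])
E
```

```text
[626.969946   -15.60901688 296.26775116] 20.96411793779574 45.0000499561429 [ 0.50218604  1.23059585 -4.30351985] [ 5.94120416e-05  3.74948106e-05 -9.99999998e-01]
```

View pics/s5.png

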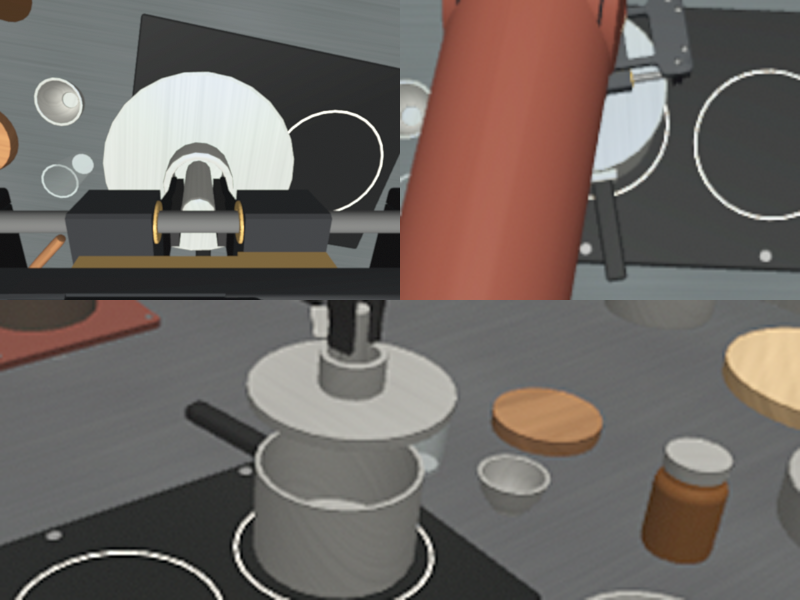

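Both lids are held level above the pan (bottom panel, lid at (352,390), pan mouth at (340,465)), and the bystanders haven't moved. I'll align over the pan and lower gently.

Request:
servo_tool(
  series=[0.18,-0.54,0,0,0,0,0,0,0,-1,0,0,0,0,0,0,-1.5,0,0,0,0,0,0,-1.2,0,0,0,0,0,0,-0.5,0,0,0,0,0,0,0,0,0,0,0,0,0,0,0,0,0,0,0,0,0,0,0,0,0],
)

```text
time_s: 16.95
tcp_pos: [629.0, -21.1, 254.7]
ee_rot: [0.997, 0.078, 0.0, -0.0]
ft_force: [-0.6, -0.7, -4.0]
opening: 21.0
grip_force: 45.0
```

Request:
servo_tool(
  series=[0,0,-0.15,0,0,0,0,0,0,-0.15,0,0,0,0,0,0,-0.15,0,0,0,0,0,0,-0.15,0,0,0,0,0,0,-0.15,0,0,0,0,0,0,-0.15,0,0,0,0,0,0,0,0,0,0,0,0,0,0,0,0,0,0],
)

```text
time_s: 17.95
tcp_pos: [628.8, -21.1, 245.3]
ee_rot: [0.997, 0.078, 0.0, -0.0]
ft_force: [-0.9, -1.1, -4.3]
opening: 21.3
grip_force: 45.0
```

Request:
servo_tool(
  series=[0,0,-0.12,0,0,0,0,0,0,-0.12,0,0,0,0,0,0,-0.12,0,0,0,0,0,0,-0.12,0,0,0,0,0,0,-0.12,0,0,0,0,0,0,0,0,0,0,0,0,0,0,0,0,0,0],
)

```text
time_s: 18.82
tcp_pos: [628.8, -21.1, 239.3]
ee_rot: [0.997, 0.078, -0.0, -0.0]
ft_force: [-0.2, 0.5, -3.9]
opening: 20.9
grip_force: 45.0
```

Request:
servo_tool(
  series=[0,0,-0.1,0,0,0,0,0,0,-0.1,0,0,0,0,0,0,-0.05,0,0,0,0,0,0,0,0,0,0,0,0,0,0,0,0,0,0],
)

```text
time_s: 19.45
tcp_pos: [628.8, -21.1, 236.8]
ee_rot: [0.997, 0.078, 0.0, -0.0]
ft_force: [1.0, -0.0, -4.5]
opening: 20.7
grip_force: 45.0
```

Still no contact, and the plug is already inside the mouth with no side force. I'll keep going in fine steps.

Request:
servo_tool(
  series=[0,0,-0.05,0,0,0,0,0,0,-0.05,0,0,0,0,0,0,0,0,0,0,0,0,0,0,0,0,0,0],
)

```text
time_s: 19.95
tcp_pos: [628.8, -21.2, 236.2]
ee_rot: [0.997, 0.078, 0.0, -0.0]
ft_force: [-2.7, -0.5, 3.3]
opening: 21.1
grip_force: 45.0
```

Request:
servo_tool(
  series=[0,0,-0.05,0,0,0,0,0,0,0,0,0,0,0,0,0,0,0,0,0,0],
)

```text
time_s: 20.32
tcp_pos: [628.8, -21.2, 236.2]
ee_rot: [0.997, 0.078, 0.0, -0.0]
ft_force: [-4.0, -0.1, 7.4]
opening: 21.0
grip_force: 45.0
```

Seated at TCP z 236.2, as expected, with about 12 N on it. I'll release, rise and check.

Request:
servo_tool(
  series=[0,0,0,0,0,0,1,0,0,0,0,0,0,1,0,0,0,0,0,0,1,0,0,0,0,0,0,1,0,0,0,0,0,0,1,0,0,0,0,0,0,1,0,0,1,0,0,0,1,0,0,2,0,0,0,1],
)

```text
time_s: 21.32
tcp_pos: [628.5, -21.0, 265.9]
ee_rot: [0.997, 0.078, -0.0, 0.0]
ft_force: [-0.5, -0.4, 0.2]
opening: 85.7
grip_force: 0.0
```

Request:
servo_tool(
  series=[0,0,3,0,0,0,1,0,0,3,0,0,0,1,0,0,1,0,0,0,1,0,0,0,0,0,0,1,0,0,0,0,0,0,1],
)

```text
time_s: 21.95
tcp_pos: [628.4, -20.9, 334.2]
ee_rot: [0.997, 0.078, -0.001, -0.0]
ft_force: [-0.4, 0.1, 0.3]
opening: 87.1
grip_force: 0.0
```

```bash
python3 - <<'E'
from h import *
from cell import *
import pickle
c=wrist(); s=read_camera("scene"); pickle.dump((c,s),open("c6.pkl","wb"))
im=np.hstack([c["image"][:300,120:520],cv2.resize(s["image"][200:320,270:430],(400,300),interpolation=cv2.INTER_CUBIC)])
cv2.imwrite("pics/s6.png",im[:,:,::-1])
x=read_state(); print(x["tcp_pos"],x["opening"],x["ft_force"])
for z,n in((198,"knobtop"),(160,"necktop"),(130,"cover")): print(n,proj(c,(628.8,-21.1,z)),proj(s,(628.8,-21.1,z)))
a=np.linspace(0,2*np.pi,360)
for r,z in((83.5,130),(75,120),(70,120),(11,198),(27,160)):
  for k in(c,s):
    q=np.array([proj(k,(628.8+r*np.cos(b),-21.1+r*np.sin(b),z)) for b in a]); print(r,z,q.min(0).round(1),q.max(0).round(1))
E
```

```text
[628.39381584 -20.92365387 334.16611872] 86.68543356308575 [0.67023204 0.30933534 0.73152016]
knobtop (np.float64(319.42370739291414), np.float64(255.90303430118072)) (np.float64(358.5313466416827), np.float64(221.42148715012402))
necktop (np.float64(319.150878153318), np.float64(238.09217571522453)) (np.float64(357.2975889769345), np.float64(237.93655680954646))
cover (np.float64(318.9811163575726), np.float64(227.00977361714513)) (np.float64(356.3602796488006), np.float64(250.48337154379658))
83.5 130 [212.6 115.7] [425.4 321.8]
83.5 130 [315.9 230.5] [397.2 273.8]
75 120 [226.3 127.6] [411.6 307.3]
75 120 [319.9 236.3] [392.5 275.5]
70 120 [232.5 134.5] [405.4 302.1]
70 120 [322.3 237.5] [390.1 274. ]
11 198 [301.7 239. ] [337.2 272.4]
11 198 [353.  218.8] [364.1 224.1]
27 160 [281.3 200.8] [357.  273.3]
27 160 [344.  231.4] [370.7 244.9]
```

View pics/s6.png

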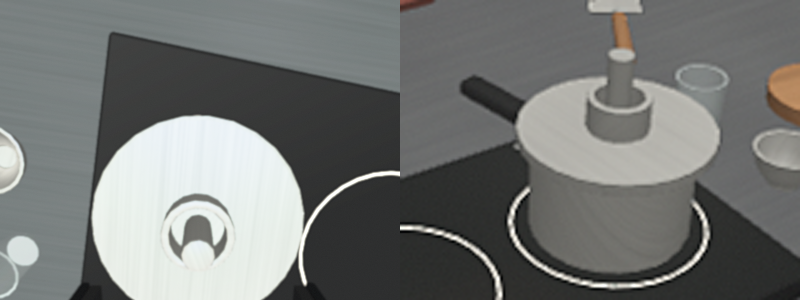

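The pair is seated. The cover edges match the prediction: wrist columns 212–423 (predicted 212.6–425.4), scene columns 316–398 and rows 231–274. The neck is centred at about (317,235). Next I'll descend to the neck.

Request:
servo_tool(
  series=[0,0.1,-3,0,0,0,1,0,0,-3,0,0,0,1,0,0,-2.5,0,0,0,1,0,0,-2,0,0,0,1,0,0,-1.2,0,0,0,1,0,0,-0.8,0,0,0,1,0,0,-0.5,0,0,0,1,0,0,0,0,0,0,1],
)

```text
time_s: 23.05
tcp_pos: [628.8, -20.1, 205.4]
ee_rot: [0.997, 0.078, 0.0, -0.0]
ft_force: [0.0, -0.7, -0.0]
opening: 87.5
grip_force: 0.0
```

Request:
servo_tool(
  series=[0,0,0,0,0,0,1,0,0,0,0,0,0,0,0,0,0,0,0,0,0,0,0,0,0,0,0,0,0,0,0,0,0,0,0,0,0,0,0,0,0,0,0,0,0,0,0,0,0,0,0,0,0,0,0,0],
  force=30,
)

```text
time_s: 24.05
tcp_pos: [628.8, -20.2, 205.3]
ee_rot: [0.997, 0.078, 0.0, 0.0]
ft_force: [0.7, -0.5, -0.0]
opening: 53.0
grip_force: 30.0
```

Request:
servo_tool(
  series=[0,0,0.2,0,0,0,0,0,0,0.4,0,0,0,0,0,0,0.7,0,0,0,0,0,0,1,0,0,0,0,0,0,1,0,0,0,0,0,0,1,0,0,0,0,0,0,1,0,0,0,0,0,0,1,0,0,0,0],
)

```text
time_s: 25.05
tcp_pos: [628.7, -20.1, 269.0]
ee_rot: [0.997, 0.078, 0.0, -0.0]
ft_force: [0.2, -0.2, -2.0]
opening: 53.0
grip_force: 30.0
```

Request:
servo_tool(
  series=[0,0,1,0,0,0,0,0,0,1,0,0,0,0,0,0,1,0,0,0,0,0,0,1,0,0,0,0,0,0,0.5,0,0,0,0,0,0,0.2,0,0,0,0,0,0,0,0,0,0,0,0,0,0,0,0,0,0],
)

```text
time_s: 26.05
tcp_pos: [628.6, -20.0, 314.9]
ee_rot: [0.997, 0.078, -0.0, -0.0]
ft_force: [-0.5, -0.4, -1.9]
opening: 53.1
grip_force: 30.0
```

```bash
python3 - <<'E'
from h import *
from cell import *
s=read_camera("scene"); t=read_camera("top")
im=np.hstack([cv2.resize(s["image"][150:330,240:480],(400,300),interpolation=cv2.INTER_CUBIC),cv2.resize(t["image"],(400,300))])
cv2.imwrite("pics/s7.png",im[:,:,::-1])
x=read_state(); print(x["tcp_pos"],x["opening"],x["grip_force"],x["ft_force"],x["moment"])
for r,z in((75,126),(70,120)):
    q=np.array([proj(s,(628.8+r*np.cos(b),-21.1+r*np.sin(b),z)) for b in np.linspace(0,6.28,360)]); print(r,q.min(0),q.max(0))
E
```

```text
[628.65043583 -20.00856729 314.95399381] 53.23126747583087 29.99980415617756 [-0.45663896  0.86590042 -1.58140484] [-0.04702926  0.22156052  0.02633917]
75 [319.93781754 233.992233  ] [392.82590073 272.9757659 ]
70 [322.28796344 237.47955027] [390.06888876 274.03891636]
```

View pics/s7.png

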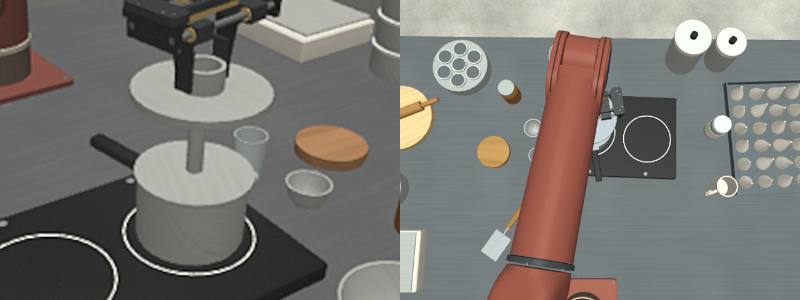

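The outer lid hangs level and is about 30 mm clear of the knob. The inner lid is seated: its disc spans scene columns 320–393, as predicted. The bystanders haven't moved, so I'll hand the job in.

```bash
python3 -c "
from cell import *
print(job_done())"
```

```text
the job is handed in; nothing more can be done
None
```

The job is handed in, no verdict returned: the pan is within about 1 mm of the double ring's centre, the inner lid is seated on it, and the arm is holding the outer lid level about 30 mm clear of the knob.

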